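# Slide the solder reel into the empty well of the bench caddy

### The job

Put the solder reel away in the wooden bench caddy: slide it over the caddy's deck, without lifting it off, until it drops into the one empty round well, and leave it standing flat on the bottom there. Leave the tin of screws and the jar in their own wells as they are.

Things in the scene. Friction and masses are not known exactly. Their poses are not given: they have to be found in the camera images.
- reel: solder reel: silver wire on a blue spool, a drum 58 mm in diameter, 40 mm high (a loose wire end rises to 48 mm), about 0.26 kg, standing upright. Origin: centre of its underside. It starts on the open front deck of the caddy, a fixed plywood block 200 mm (x) by 350 mm (y) whose flat deck lies 36 mm above the bench; behind the open deck is a row of three round wells.
- pad: fixed thin black rubber disc, 72 mm across, 2 mm thick, on the bottom of the caddy's empty well (any of the three). Origin: its underside's centre, on the well's axis; axes: the caddy's, x from the open deck towards the row. Wells: 78 mm across, 20 mm deep, 115 mm apart along y, axes 50 mm behind (+x) the caddy's middle; the open deck lies 39 to 150 mm before (-x of) the axes.
- screw_tin: shallow round grey metal tin of screws, 64 mm in diameter, 20 mm high, standing in one of the wells, its rim level with the deck. Origin: centre of its underside.
- flux_jar: closed round jar with a black lid and a brown body, 43 mm in diameter, 38 mm high, standing in another well; it rises 18 mm above the deck. Origin: centre of its underside. Both the tin and the jar are loose in their wells.
Mind the look-alikes: they are no part of the job. Of the things like the reel, leave any that is yellow; of the rest the smaller one is meant.

How it is judged:
At the end, for the whole second after the job is handed in: The reel stands upright (within 7 degrees) and at rest on the rubber disc at the bottom of the well that was empty (its underside within 4 mm of the top of the disc, its centre within 16 mm of the well's axis), released (horizontal distance between reel and pad below 0.016 m and z of reel in the frame of pad below 0.006 m and angle between reel's own z axis and vertical below 0.12 rad and linear speed of reel below 0.02 m/s and contact force between reel and the fingers below 0.1 N); the robot touches nothing.
It fails at once if the reel is lifted more than 15 mm off the deck (height (world z) of reel above 0.051 m).
It fails at once if the tin of screws is pushed or lifted more than 20 mm from its place (distance of screw_tin from where it was at the start of the episode above 0.02 m).
It fails at once if the jar is pushed or lifted more than 20 mm from its place (distance of flux_jar from where it was at the start of the episode above 0.02 m).
It also fails if it takes over 35 s, if anything falls off the work surface, if the arm or the gripper's body presses on something with over 40 N, if the wrist force passes 120 N, or if a joint passes its speed limit or range.

### The arm

A 6-joint arm with a two-finger parallel gripper is mounted at the origin on a cart in front of the work surface, level with it; the furniture and walls round the work are solid. World frame = base frame: x ahead of the robot, y to its left, z up, the work surface at z = 0. Lengths are in m, angles in rad, forces in N, time in s.
With the tool pointing down it reaches from about 0.275 to 0.725 m from the base axis. Payload 5.6 kg.
Tool frame: the origin (TCP) lies between the finger pads; the fingertips stand 25 mm ahead of it and the grasp point (between the pads) lies 6 mm ahead of it; z points along the fingers, y is the line along which they close (so a half turn about z gives the same grasp; the last joint's range is limited). The gripper opens to 85 mm and grips with 20 to 120 N. Pads are 22 mm wide; open, the fingers measure 114 mm over their backs; the gripper's body (76 mm by 85 mm) begins 54 mm behind the grasp point. The pads swing forward as they close: fully open they stand 13 mm farther back than shut.
Start: joints at [-0.88, 0.255, 0.108, 0, -1.424, -0.285], TCP at [0.217, -0.505, 0.256] pointing down, gripper open.
Joint ranges: [-2.95, 2.95], [-1.21, 1.97], [-1.09, 1.5], [-2.87, 1.71], [-2.94, -0.07], [-3.05, 3.05]. Speed limits (rad/s): [2.57, 2.57, 3.14, 3.14, 3.14, 3.14].

### API

Orientations are given as a unit quaternion [w, x, y, z].
In Python, from workcell import r, camera, spotter gives the robot as it stands. The module is installed in compiled form; this text tells all that it offers.
- The arm moves only by the tool move_arm, never from a script. Its argument "increments" is a list of rows, each a list of 6 numbers: the shift along the tool's x, y, z in m, then the turn, a rotation vector about the tool's x, y, z in degrees. In form: [[tx, ty, tz, ax, ay, az], ...]. A call has 1 to 20 rows; each row shifts and turns the commanded pose from where the row before left it, along the tool's axes as they then stand; what a row does not reach is not made up. A row lasts 1/12 s, in which the tool goes at most 41.7 mm and 7.16 degrees, less where a joint would pass 70% of its speed; a pose out of reach is approached as far as the arm can. A call is refused whole if a number of a shift passes 0.0417 or a number of a turn 7.16, either way. A call with a gripper value outside its range is refused whole. "hand" is the gripper command: -1 is fully open, 1 is shut, values between are in proportion, set as the call begins (left out, the last holds). The fingers move at their own pace and stop on an object; "force" is the grip in N (left out, the last holds). Time passes only in rows, so rows that do not move let the fingers close. It gives the time, the measured TCP pose, the force, the opening and the grip force at its end, in the units of the state.
- r.get_obs(): the state, without advancing time (a new reading comes with each control period).
- camera(name): name is "side" or "top" or "wrist"; returns a dict with "pixels" (400x640x3 uint8, red, green, blue), "intrinsics" (3x3 intrinsics, pixels), "rvec" (rotation vector, rad) and "tvec" (3), from world to camera coordinates, as OpenCV has them. Camera axes: x right, y down, z forward; pixel columns grow to the right and rows downward; lengths in m; the calibration is good to about 2 mm. The wrist camera is an equidistant fisheye: a pixel r from the principal point sees the ray r / f radians off the axis. A picture is of the moment at which its call begins. There is no depth.
- r.job_done(): hands the job in; it is judged then, once.
Trained networks look in the newest picture that a camera, given by its name, has taken for a name from the list of things; names that differ only in an ending like _2 or _b are one class to them, and where a whole thing is asked for, a point or a joint stands for the part that bears it (a point fixed in the world has none). Each returns a list of dicts, best first, with "score" (0 to 1); they miss things now and then, are a little off and sometimes report something else, mostly with a low value. They report only what shows in the picture. A call takes as long as a camera call. They do not tell look-alikes from the thing itself.
- spotter.regions_of(camera, name): "mask" (400x640 bool, what is visible of it).
- spotter.pinpoint(camera, name): "location" ([x, y, z] in m, in the coordinates of the camera as it stood for that picture, good to about 4 mm: a listed point, or the origin of a listed thing).
The state is a dict: "t": time; "joints": joint angles; "dq": joint speeds; "joint_torque": joint torques, N m; "eef_pos": TCP position; "ee_rot": TCP orientation; "wrist_force": force on the tool from outside, world axes, zero at the start; "ft_torque": the same for the moment, N m; "finger_gap": opening from 0.0 (shut) to 1.0 (fully open); "finger_force": force on a finger pad.
Only numpy, scipy, OpenCV 4.12 (cv2) and the standard library are available. Lean on these libraries where they do the work, as an engineer would, in place of code of your own. Each camera call takes 0.05 s, during which the arm holds its last target. There are 200 camera calls.

## Working session

There is one attempt and no reset: what is moved stays moved. The work goes in short steps, Python scripts to look and compute and a tool call to move; the robot and the scene stay as the last step left them, time stands still between calls to the robot, and variables do not carry over. Pictures are saved under pics/ and viewed, at most 10 in all, crops included, and the job is handed in when it is done.

Besides the shell and the picture viewer there is one more tool, called after ">>>" in YAML: its name, and indented under it one key for each argument. move_arm: Moves the arm, as the interface text tells. Its arguments: {"type":"object","properties":{"increments":{"type":"array"},"hand":{"type":"number"},"force":{"type":"number"}},"required":["increments"]}

```bash
mkdir -p pics; cat > h.py <<'E'
import numpy as np, cv2
from workcell import r, camera, spotter
def w(c,p):
    R=cv2.Rodrigues(np.array(c["rvec"],float))[0]; return R.T@(np.array(p)-np.array(c["tvec"]).ravel())
def px(c,P):
    q,_=cv2.projectPoints(np.array(P,float).reshape(-1,3),np.array(c["rvec"],float),np.array(c["tvec"],float),np.array(c["intrinsics"],float),None); return q[:,0]
def ray(c,u,v,z):
    R=cv2.Rodrigues(np.array(c["rvec"],float))[0]; o=-R.T@np.array(c["tvec"]).ravel()
    d=R.T@np.linalg.inv(np.array(c["intrinsics"]))@np.array([u,v,1.]); return o+d*(z-o[2])/d[2]
def save(c,n): cv2.imwrite("pics/"+n,c["pixels"][:,:,::-1])
E
python3 - <<'E'
from h import *
for n in ("top","side"):
    c=camera(n); save(c,n+"0.png")
    for k in ("reel","pad","screw_tin","flux_jar"):
        for d in spotter.pinpoint(n,k): 
            P=w(c,d["location"]); print(n,k,round(d["score"],2),P.round(3),px(c,P).round(0))
o=r.get_obs(); print(o["t"],o["ee_rot"],o["eef_pos"],o["finger_gap"])
E
```

```text
top reel 0.85 [0.571 0.136 0.002] [[218. 193.]]
top reel 0.71 [ 0.491 -0.228  0.035] [[366. 223.]]
top reel 0.69 [ 0.468 -0.37  -0.001] [[421. 233.]]
top pad 0.89 [ 0.578 -0.109  0.015] [[316. 189.]]
top screw_tin 0.56 [0.557 0.008 0.016] [[269. 198.]]
top flux_jar 0.79 [ 0.594 -0.22   0.014] [[361. 183.]]
side reel 0.84 [ 0.464 -0.375 -0.   ] [[318. 276.]]
side reel 0.74 [ 0.489 -0.234  0.034] [[307. 228.]]
side pad 0.6 [ 0.577 -0.111  0.016] [[324. 209.]]
side screw_tin 0.52 [ 0.558 -0.001  0.015] [[303. 194.]]
side flux_jar 0.52 [ 0.59  -0.224  0.014] [[347. 227.]]
0.5 [-1.55822956e-05 -2.01512114e-01  9.79486021e-01  4.84509768e-05] [ 0.21712894 -0.50527924  0.25624469] 1.0038938591627722
```

View pics/top0.png

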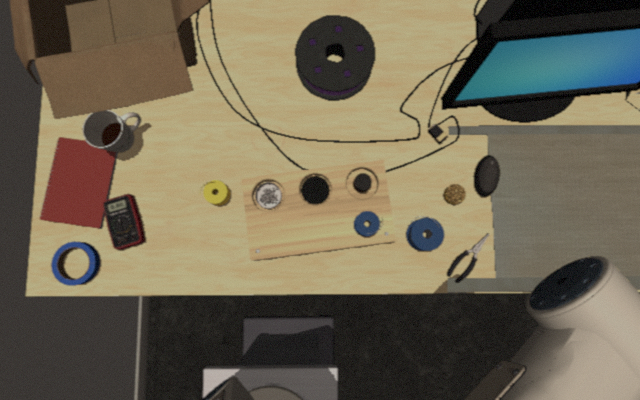

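View pics/side0.png

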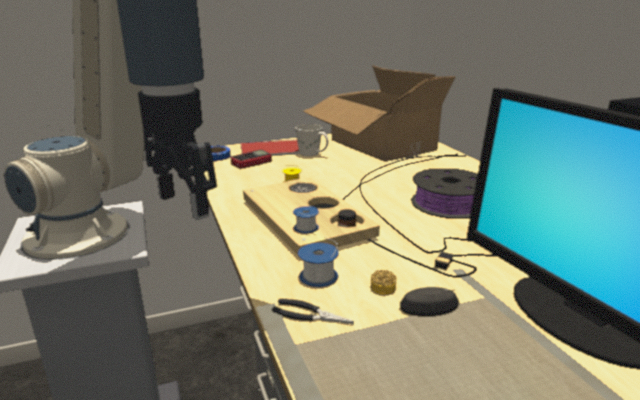

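```bash
python3 - <<'E'
from h import *
c=camera("top"); cv2.imwrite("pics/crop.png",cv2.resize(c["pixels"][150:270,230:450,::-1],None,fx=3.6,fy=3.6,interpolation=cv2.INTER_CUBIC))
for k in ("reel","pad"):
  for d in spotter.regions_of("top",k):
    ys,xs=np.nonzero(d["mask"]); print(k,round(d["score"],2),xs.min(),xs.max(),ys.min(),ys.max(),xs.mean(),ys.mean(),ray(c,xs.mean(),ys.mean(),.076 if k=="reel" else .018))
for P in [(.491,-.228,.036),(.491,-.228,.076),(.578,-.11,.018),(.578,-.11,.036)]: print(P,px(c,P))
R=cv2.Rodrigues(np.array(c["rvec"]))[0];print(-R.T@np.array(c["tvec"]).ravel())
E
```

```text
reel 0.78 406 444 217 250 425.3915139826422 233.99614271938285 [ 0.46209232 -0.35991656  0.076     ]
reel 0.72 354 380 211 236 367.07050092764376 223.5194805194805 [ 0.48715471 -0.2263164   0.076     ]
reel 0.62 203 230 180 205 216.50177304964538 192.47340425531914 [0.56179003 0.12180774 0.076     ]
pad 0.55 302 329 177 203 315.462962962963 189.77104377104376 [ 0.57564017 -0.1079939   0.018     ]
(0.491, -0.228, 0.036) [[365.67209377 223.12679006]]
(0.491, -0.228, 0.076) [[367.76219272 221.84811185]]
(0.578, -0.11, 0.018) [[316.26877548 188.82127175]]
(0.578, -0.11, 0.036) [[316.28135214 187.66282304]]
[ 0.41890241 -0.10717612  1.02481972]
```

View pics/crop.png

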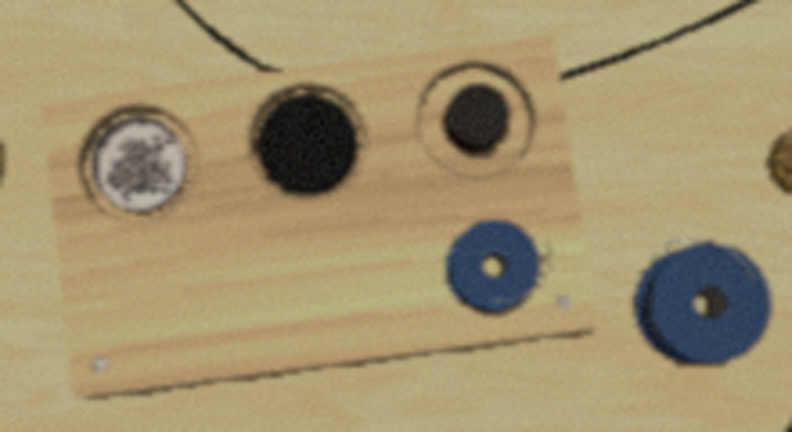

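Candidates in the top view:
- Yellow spool at (216,193): excluded by colour.
- Small blue reel at (367,224), standing on the deck.
- Larger blue reel at (426,234), on the bench.
- Purple spool at (335,57) and blue tape ring at (75,263): different things.

I choose the small blue one on the deck. The crop shows it at (493,266), smaller than its neighbour at (705,303). The empty well with the black disc is the middle one, at (307,144).

>>> move_arm:
  increments:
    - [-0.03, 0.0123, 0.008, 0, 0, 0]
    - [-0.03, 0.0123, 0.008, 0, 0, 0]
    - [-0.03, 0.0123, 0.008, 0, 0, 0]
    - [-0.03, 0.0123, 0.008, 0, 0, 0]
    - [-0.03, 0.0123, 0.008, 0, 0, 0]
    - [-0.03, 0.0123, 0.008, 0, 0, 0]
    - [-0.03, 0.0123, 0.008, 0, 0, 0]
    - [-0.03, 0.0123, 0.008, 0, 0, 0]
    - [-0.03, 0.0123, 0.008, 0, 0, 0]
    - [-0.03, 0.0123, 0.008, 0, 0, 0]
    - [-0.03, 0.0123, 0.008, 0, 0, 0]
    - [-0.03, 0.0123, 0.008, 0, 0, 0]
    - [0, 0, 0, 0, 0, 5.4]
    - [0, 0, 0, 0, 0, 5.4]
    - [0, 0, 0, 0, 0, 5.4]
    - [0, 0, 0, 0, 0, 0]
    - [0, 0, 0, 0, 0, 0]
  hand: -1
  force: 30

```text
t: 2.07
eef_pos: [0.4897, -0.2276, 0.1603]
ee_rot: [0.0, -0.063, 0.998, -0.0]
wrist_force: [1.3, 0.3, -0.6]
finger_gap: 0.999
finger_force: 0.0
```

```bash
cat >> h.py <<'E'
def fray(c,u,v,z):
    K=np.array(c["intrinsics"]); x=(u-K[0,2])/K[0,0]; y=(v-K[1,2])/K[1,1]; t=np.hypot(x,y); s=np.sin(t)/max(t,1e-9)
    R=cv2.Rodrigues(np.array(c["rvec"],float))[0]; o=-R.T@np.array(c["tvec"]).ravel(); d=R.T@np.array([x*s,y*s,np.cos(t)]); return o+d*(z-o[2])/d[2]
def tool():
    from scipy.spatial.transform import Rotation as T
    o=r.get_obs(); q=o["ee_rot"]; return np.array(o["eef_pos"]),T.from_quat([q[1],q[2],q[3],q[0]]).as_matrix()
E
python3 - <<'E'
from h import *
c=camera("wrist"); save(c,"wr1.png")
for k,z in (("reel",.076),("pad",.018)):
  for d in spotter.regions_of("wrist",k):
    ys,xs=np.nonzero(d["mask"]); print(k,round(d["score"],2),xs.mean(),ys.mean(),len(xs),fray(c,xs.mean(),ys.mean(),z).round(4))
  for d in spotter.pinpoint("wrist",k): print(k,"pin",round(d["score"],2),w(c,d["location"]).round(4))
for k in ("screw_tin","flux_jar"):
  for d in spotter.pinpoint("wrist",k): print(k,"pin",round(d["score"],2),w(c,d["location"]).round(4))
p,R=tool(); print(p,R.round(3),r.get_obs()["wrist_force"])
E
```

```text
reel 0.97 162.61380909442227 150.56447249774573 7763 [ 0.4551 -0.3473  0.076 ]
reel 0.95 321.0557594826079 207.46128299248383 5721 [ 0.4831 -0.2288  0.076 ]
reel 0.81 580.6164828033744 282.939649578196 1541 [0.5352 0.0541 0.076 ]
reel 0.34 313.74685314685314 299.8773892773893 2145 [ 0.5607 -0.225   0.076 ]
reel pin 0.84 [ 4.636e-01 -3.733e-01 -3.000e-04]
reel pin 0.77 [ 0.4841 -0.2314  0.0368]
reel pin 0.57 [0.5711 0.1342 0.0025]
pad 0.92 413.6295707472178 290.42448330683624 629 [ 0.5811 -0.1204  0.018 ]
screw_tin pin 0.9 [0.5633 0.0077 0.0154]
flux_jar pin 0.97 [ 0.5916 -0.2234  0.0169]
[ 0.48957655 -0.2276872   0.16032081] [[-0.992 -0.123  0.   ]
 [-0.123  0.992  0.   ]
 [-0.    -0.    -1.   ]] [ 0.68819947 -0.5161919   0.89414367]
```

View pics/wr1.png

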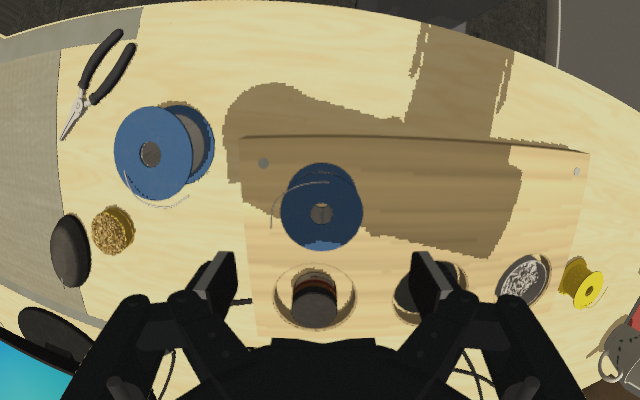

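The small reel is centred below the tool, with its hub at (321,213). A wire end lies at its left, (272,225). The jar is in the well at (315,297), and the empty well, partly hidden by a finger, is at about (425,290). I go down and grip.

>>> move_arm:
  increments:
    - [0.001, -0.001, 0.02, 0, 0, 0]
    - [0, 0, 0.02, 0, 0, 0]
    - [0, 0, 0.015, 0, 0, 0]
    - [0, 0, 0.015, 0, 0, 0]
    - [0, 0, 0.013, 0, 0, 0]
    - [0, 0, 0, 0, 0, 0]
    - [0, 0, 0, 0, 0, 0]

```text
t: 3.0
eef_pos: [0.4884, -0.2288, 0.0771]
ee_rot: [-0.001, -0.062, 0.998, 0.0]
wrist_force: [0.6, -0.6, 0.7]
finger_gap: 1.001
finger_force: 0.0
```

```bash
python3 - <<'E'
from h import *
c=camera("wrist"); save(c,"wr2.png")
for d in spotter.pinpoint("wrist","reel"): print("pin",round(d["score"],2),w(c,d["location"]).round(4))
p,R=tool(); print(p,r.get_obs()["wrist_force"])
E
```

```text
pin 0.75 [0.569  0.1352 0.0032]
pin 0.65 [ 0.4638 -0.3717  0.0023]
pin 0.57 [ 0.5866 -0.2224  0.0204]
pin 0.56 [ 0.4872 -0.2317  0.0393]
[ 0.48943063 -0.2289684   0.07829876] [-0.11730868 -0.34131929 -0.74325446]
```

View pics/wr2.png

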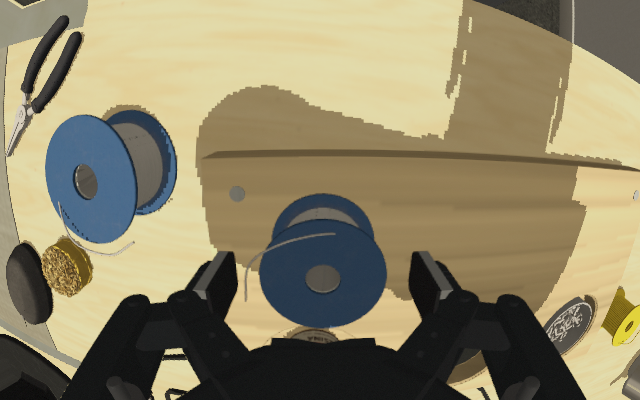

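The reel's top face, hub at (322,278), sits midway between the fingertips at about (225,265) and (423,265), so I close.

>>> move_arm:
  increments:
    - [0, 0, 0, 0, 0, 0]
    - [0, 0, 0, 0, 0, 0]
    - [0, 0, 0, 0, 0, 0]
    - [0, 0, 0, 0, 0, 0]
    - [0, 0, 0, 0, 0, 0]
    - [0, 0, 0, 0, 0, 0]
    - [0, 0, 0, 0, 0, 0]
    - [0, 0, 0, 0, 0, 0]
    - [0, 0, 0, 0, 0, 0]
    - [0, 0, 0, 0, 0, 0]
  hand: 1
  force: 25

```text
t: 3.93
eef_pos: [0.4893, -0.2289, 0.0783]
ee_rot: [0.001, -0.062, 0.998, -0.0]
wrist_force: [-0.7, 1.3, 5.9]
finger_gap: 0.668
finger_force: 26.5
```

>>> move_arm:
  increments:
    - [0, 0.012, 0, 0, 0, 0]
    - [0, 0.012, 0, 0, 0, 0]
    - [0, 0.012, 0, 0, 0, 0]
    - [0, 0.012, 0, 0, 0, 0]
    - [0, 0.012, 0, 0, 0, 0]
    - [0, 0.012, 0, 0, 0, 0]
    - [0, 0.012, 0, 0, 0, 0]
    - [0, 0.012, 0, 0, 0, 0]
    - [0, 0.012, 0, 0, 0, 0]
    - [0, 0, 0, 0, 0, 0]
    - [0, 0, 0, 0, 0, 0]

```text
t: 4.85
eef_pos: [0.4758, -0.1195, 0.0782]
ee_rot: [0.001, -0.062, 0.998, 0.001]
wrist_force: [-1.4, 4.9, 11.3]
finger_gap: 0.666
finger_force: 27.2
```

```bash
python3 - <<'E'
from h import *
for n in ("wrist","side","top"):
  c=camera(n); save(c,n+"3.png")
  for k in ("reel","pad","screw_tin","flux_jar"):
    for d in spotter.pinpoint(n,k): print(n,k,round(d["score"],2),w(c,d["location"]).round(4))
p,R=tool(); print(p,R.round(3)[0],r.get_obs()["wrist_force"])
E
```

```text
wrist reel 0.75 [ 0.4647 -0.376   0.0037]
wrist reel 0.73 [ 0.4744 -0.1233  0.0372]
wrist reel 0.63 [0.5693 0.1373 0.0015]
wrist pad 0.7 [ 0.5766 -0.1072  0.0122]
side reel 0.74 [ 0.4628 -0.3727  0.0013]
side pad 0.62 [ 0.5795 -0.1115  0.0171]
side screw_tin 0.64 [0.5582 0.0018 0.011 ]
side flux_jar 0.86 [ 0.5894 -0.2233  0.0155]
top reel 0.66 [ 0.4658 -0.373   0.0006]
top reel 0.55 [0.5699 0.1354 0.0013]
top reel 0.48 [0.5581 0.0064 0.0153]
top pad 0.42 [ 0.5781 -0.1068  0.0153]
top screw_tin 0.61 [0.5567 0.0065 0.0143]
top flux_jar 0.69 [0.5598 0.0087 0.0148]
top flux_jar 0.5 [ 0.5922 -0.2219  0.0143]
[ 0.47585143 -0.11951044  0.07827127] [-0.992 -0.124  0.002] [-0.88379321  6.1091415  11.28465152]
```

View pics/wrist3.png

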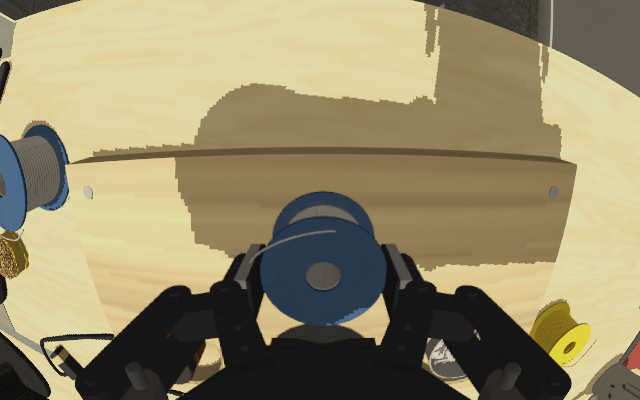

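The reel is held at (322,272) and followed the slide. The well is straight ahead, 103 mm away in tool -x.

>>> move_arm:
  increments:
    - [-0.01, -0.001, 0, 0, 0, 0]
    - [-0.01, 0, 0, 0, 0, 0]
    - [-0.01, 0, 0, 0, 0, 0]
    - [-0.01, 0, 0, 0, 0, 0]
    - [-0.01, 0, 0, 0, 0, 0]
    - [-0.01, 0, 0, 0, 0, 0]
    - [-0.01, 0, 0, 0, 0, 0]
    - [-0.01, 0, 0, 0, 0, 0]
    - [-0.01, 0, 0, 0, 0, 0]
    - [-0.01, 0, 0, 0, 0, 0]
    - [-0.003, 0, 0, 0, 0, 0]
    - [0, 0, 0, 0, 0, 0]
    - [0, 0, 0, 0, 0, 0]

```text
t: 6.68
eef_pos: [0.5767, -0.1091, 0.0764]
ee_rot: [-0.001, -0.062, 0.998, 0.0]
wrist_force: [-0.5, 0.0, -2.5]
finger_gap: 0.668
finger_force: 27.4
```

```bash
python3 - <<'E'
from h import *
for n in ("wrist","side"):
  c=camera(n); save(c,n+"4.png")
  for k in ("reel","pad","screw_tin","flux_jar"):
    for d in spotter.pinpoint(n,k): print(n,k,round(d["score"],2),w(c,d["location"]).round(4))
a=cv2.imread("pics/wrist4.png")[150:400,120:520]; b=cv2.resize(cv2.imread("pics/side4.png")[150:270,230:430],(400,240)); cv2.imwrite("pics/both4.png",np.vstack([a,b]))
E
```

```text
wrist reel 0.61 [0.5705 0.1327 0.0054]
wrist reel 0.59 [ 0.4649 -0.3726  0.0027]
wrist reel 0.58 [ 0.5685 -0.1118  0.0364]
wrist screw_tin 0.77 [0.5643 0.008  0.0179]
wrist flux_jar 0.82 [ 0.5905 -0.225   0.0187]
side reel 0.88 [ 4.654e-01 -3.721e-01 -4.000e-04]
side reel 0.77 [ 0.5755 -0.1169  0.0338]
side reel 0.74 [ 0.5647  0.1331 -0.0019]
side pad 0.53 [ 0.5753 -0.1127  0.0166]
side screw_tin 0.64 [0.5617 0.0031 0.015 ]
side flux_jar 0.54 [ 0.5871 -0.226   0.0138]
```

View pics/both4.png

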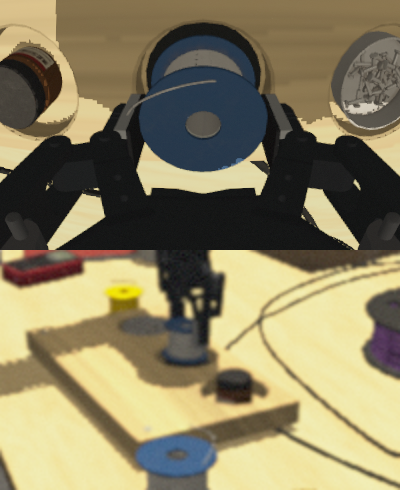

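The reel hangs over the middle well, centred left to right. The well rim shows behind it at crop (140-262,60) and on both sides. I lower gently, shifted 3 mm forward.

>>> move_arm:
  increments:
    - [-0.003, 0, 0.002, 0, 0, 0]
    - [0, 0, 0.002, 0, 0, 0]
    - [0, 0, 0.002, 0, 0, 0]
    - [0, 0, 0.002, 0, 0, 0]
    - [0, 0, 0.002, 0, 0, 0]
    - [0, 0, 0, 0, 0, 0]

```text
t: 7.68
eef_pos: [0.5804, -0.1095, 0.0666]
ee_rot: [-0.001, -0.061, 0.998, 0.0]
wrist_force: [0.3, 0.6, -1.7]
finger_gap: 0.666
finger_force: 27.4
```

>>> move_arm:
  increments:
    - [0, 0, 0.001, 0, 0, 0]
    - [0, 0, 0.001, 0, 0, 0]
    - [0, 0, 0.001, 0, 0, 0]
    - [0, 0, 0.001, 0, 0, 0]
    - [0, 0, 0, 0, 0, 0]

```text
t: 8.1
eef_pos: [0.5807, -0.1095, 0.0631]
ee_rot: [-0.0, -0.061, 0.998, 0.0]
wrist_force: [-0.1, 1.0, -2.4]
finger_gap: 0.667
finger_force: 27.4
```

>>> move_arm:
  increments:
    - [0, 0, 0.001, 0, 0, 0]
    - [0, 0, 0.001, 0, 0, 0]
    - [0, 0, 0, 0, 0, 0]

```text
t: 8.35
eef_pos: [0.5808, -0.1095, 0.0612]
ee_rot: [0.0, -0.062, 0.998, -0.0]
wrist_force: [0.5, 0.3, -1.9]
finger_gap: 0.664
finger_force: 27.4
```

>>> move_arm:
  increments:
    - [0, 0, 0.001, 0, 0, 0]
    - [0, 0, 0.001, 0, 0, 0]
    - [0, 0, 0, 0, 0, 0]

```text
t: 8.6
eef_pos: [0.5806, -0.1096, 0.0608]
ee_rot: [0.0, -0.062, 0.998, -0.0]
wrist_force: [-4.4, 1.9, 8.8]
finger_gap: 0.667
finger_force: 28.4
```

Contact at the expected height: the reel's underside should be at about 0.018. I release.

>>> move_arm:
  increments:
    - [0, 0, -0.001, 0, 0, 0]
    - [0, 0, 0, 0, 0, 0]
    - [0, 0, 0, 0, 0, 0]
    - [0, 0, 0, 0, 0, 0]
    - [0, 0, 0, 0, 0, 0]
    - [0, 0, 0, 0, 0, 0]
  hand: -1

```text
t: 9.1
eef_pos: [0.5808, -0.1095, 0.0601]
ee_rot: [-0.0, -0.061, 0.998, -0.0]
wrist_force: [0.4, -0.6, -0.5]
finger_gap: 0.999
finger_force: 0.0
```

>>> move_arm:
  increments:
    - [0, 0, -0.01, 0, 0, 0]
    - [0, 0, -0.02, 0, 0, 0]
    - [0, 0, -0.03, 0, 0, 0]
    - [0, 0, -0.03, 0, 0, 0]
    - [0, 0, -0.03, 0, 0, 0]
    - [0.035, 0, 0, 0, 0, 0]
    - [0.035, 0, 0, 0, 0, 0]
    - [0, 0, 0, 0, 0, 0]
    - [0, 0, 0, 0, 0, 0]
    - [0, 0, 0, 0, 0, 0]

```text
t: 9.93
eef_pos: [0.5117, -0.1182, 0.1813]
ee_rot: [0.001, -0.062, 0.998, -0.0]
wrist_force: [-0.6, -0.4, 0.2]
finger_gap: 1.0
finger_force: 0.0
```

```bash
python3 - <<'E'
from h import *
for n in ("wrist","side"):
  c=camera(n); save(c,n+"5.png")
  for k in ("reel","pad","screw_tin","flux_jar"):
    for d in spotter.pinpoint(n,k): print(n,k,round(d["score"],2),w(c,d["location"]).round(4))
a=cv2.imread("pics/wrist5.png")[100:400,120:520]; b=cv2.resize(cv2.imread("pics/side5.png")[150:270,230:430],(400,240)); cv2.imwrite("pics/both5.png",np.vstack([a,b]))
E
```

```text
wrist reel 0.87 [0.5706 0.1356 0.0031]
wrist reel 0.78 [ 0.4635 -0.3769  0.0052]
wrist reel 0.72 [ 0.5736 -0.1121  0.0212]
wrist screw_tin 0.63 [0.5642 0.0084 0.0187]
wrist flux_jar 0.87 [ 0.5902 -0.2209  0.0173]
side reel 0.83 [ 0.4648 -0.3753  0.0016]
side reel 0.46 [0.5641 0.1334 0.0008]
side reel 0.4 [ 0.5884 -0.2224  0.0134]
side reel 0.33 [ 0.5592 -0.0008  0.0129]
side screw_tin 0.45 [0.5617 0.0009 0.016 ]
side flux_jar 0.52 [ 0.5893 -0.2252  0.0152]
```

View pics/both5.png

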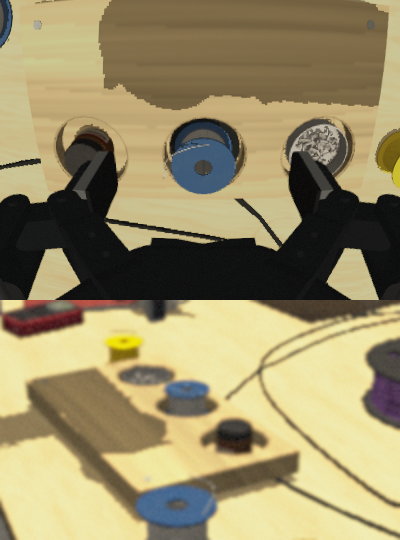

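The reel stands flat in the middle well, at (204,165) in the wrist crop and (187,395) in the side crop. It is released, and the jar and tin are unmoved.

```bash
python3 -c "
from h import *
print(r.job_done())"
```

```text
the job is handed in; nothing more can be done
None
```

I slid the small blue solder reel across the deck into the middle (empty) well and released it. The last pictures show it standing flat on the pad with the tin and jar in their wells; the job was handed in at about 10 s, and no verdict was returned.

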